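Clamp a flat culture cell with the ratchet lever

ROBOT

A 6-joint arm with a two-finger parallel gripper is mounted at the origin on the work surface. World frame = base frame: x ahead of the robot, y to its left, z up, the work surface at z = 0. Lengths are in mm, angles in rad, forces in N, time in s.
With the tool pointing down it reaches from about 300 to 825 mm from the base axis. Payload 5.4 kg.
Tool frame: the origin (TCP) lies between the finger pads; the fingertips stand 8 mm ahead of it and the grasp point (between the pads) lies 11 mm behind it (arm.tip_extent is the distance from the TCP to the fingertips, in mm); z points along the fingers, y is the line along which they close (so a half turn about z gives the same grasp; the last joint's range is limited). The gripper opens to 92 mm and grips with 3 to 60 N. Pads are 20 mm wide; open, the fingers measure 128 mm over their backs; the gripper's body (75 mm by 189 mm) begins 69 mm behind the grasp point.
Start: joints at [0.896, 0.158, 1.597, -0, 1.386, -0.21], TCP at [257.747, 513.977, 222.601] pointing down, gripper open.
Joint ranges: [-2.91, 2.91], [-0.94, 2.29], [0.18, 2.7], [-1.29, 4.43], [0.17, 2.64], [-3, 3]. Speed limits (rad/s): [2.57, 2.57, 3.14, 3.14, 3.14, 3.14].

INTERFACE

Orientations are given as a unit quaternion [w, x, y, z].
In Python, from cell import arm, imaging, workorder gives the robot as it stands.
- The arm moves only by the tool jog_arm, never from a script. Its argument "moves" is a list of rows, each a list of 3 entries, a list of its own where there are three numbers: the finger opening in cm, from 0 to 9.19, then the shift along the tool's x, y, z in cm, then the turn, a rotation vector about the tool's x, y, z in rad. A call has 1 to 12 rows; each row is the pose to reach, as a shift and turn from the pose commanded when the call began, along the tool's axes at that moment; what a row does not reach only later rows make up. A row lasts 1/12 s, in which the tool goes at most 41.7 mm and 7.16 degrees, less where a joint would pass 70% of its speed; a pose out of reach is approached as far as the arm can. A call with a gripper value outside its range is refused whole. The fingers move at their own pace and stop on an object; "newtons" is the grip in N (left out, the last holds). Time passes only in rows, so rows that repeat a pose let the fingers close. It gives the time, the measured TCP pose, the force, the opening and the grip force at its end, in the units of the state.
- arm.state(): the state, without advancing time (a new reading comes with each control period).
- imaging.capture(name): name is "side" or "top"; returns a dict with "color" (420x560x3 uint8, red, green, blue), "z_map" (420x560 float32, mm along the optical axis (not along the pixel's ray), 0 where there is no reading), "intrinsics" (3x3 intrinsics, pixels), "R" (3x3) and "t" (3): a world point X has camera coordinates R X + t. Camera axes: x right, y down, z forward; pixel columns grow to the right and rows downward; lengths in mm; the calibration is good to about 2 mm. A picture is of the moment at which its call begins.
- workorder.sign_off(): hands the job in; it is judged then, once.
The state is a dict: "time_s": time; "joint_positions": joint angles; "joint_vel": joint speeds; "tau": joint torques, N m; "position": TCP position; "tool_rot": TCP orientation; "ft_force": force on the tool from outside, world axes, zero at the start; "wrist_torque": the same for the moment, N m; "width": opening from 0.0 (shut) to 1.0 (fully open); "finger_force": force on a finger pad.
Only numpy, scipy, OpenCV 4.12 (cv2) and the standard library are available. Lean on these libraries where they do the work, as an engineer would, in place of code of your own. Each camera call takes 0.05 s, during which the arm holds its last target. There are 200 camera calls.

TASK

Stand the flat culture cell upright and square on the clamp's bed between the jaw and the counter-jaw, and let it go. Then hold the lever's handle and pump it in full strokes, one tooth a stroke, until a stroke turns clearly stiff because the cell is firmly gripped, and stop there: over-tightening would crack the cell. Finally leave the lever swung back at its rest stop and released; move the jaw only by the lever, and do not disturb the glassware around.

Things in the scene. Friction and masses are not known exactly. Their poses are not given: they have to be found in the camera images.
- cell: Loose flat culture cell standing upright: black-framed glass slab 60 (its x) x 24 thick (its y) x 90 mm tall, with a round grey cap, 26 mm diameter, on the middle of its top (90 to 112 mm up: grip it there). 0.2 to 0.4 kg. Origin at the centre of its underside, z up.
- clamp: Fixed ratchet clamp on an aluminium base plate 130 (x) x 320 (y) x 12 mm. Origin on the bench; x away from the robot, y the way the jaw advances. Jaw face starts at clamp y=30 to 38 mm; the counter-jaw's face stands at y=78 to 90 mm, set differently each time, not measured. Both faces 60 mm wide; tops 75 mm (jaw) and 82 mm (counter-jaw) above the bench.
- bed (a point): Point on the bed (top of the base plate, 12 mm above the bench) in the opening, at clamp x=0, y=58 mm: the place for the middle of the cell's underside, cell x along clamp x (either way round), at least 8 mm free on both sides. Moving on towards +y the cell meets the counter-jaw's black face, backed by springs of 3.2 N/mm (22 mm travel): the force rises while jaw and cell still advance.
- jaw: Moving jaw with its toothed rack; slides along clamp +y only, with 3 N of friction. Origin at the foot of its pressing face, at bed height. Tooth pitch 10 mm: a full lever stroke advances it 10 mm (the first may differ, up to 16 mm) and a holding pawl keeps it, letting it back 2 to 6 mm as the lever returns. 10 to 45 N is a good grip of the cell.
- lever_hinge (a point): The lever's vertical pivot axis, 68 mm above the bench, on the clamp's far side (clamp x=48, y=-47 mm). Jaw force is 2.6 times the handle force: with the cell merely sliding a stroke takes 2 to 6 N at the handle. Once 13 N or more is felt along the arc at 0.31 rad, that stroke is the last; another tooth would add about 12 N at the handle.
- lever_grip (a point): Middle of the gripping part of the handle, an upright black round post, 18 mm diameter, 76 to 136 mm above the bench (this point: 115 mm), 140 mm from the pivot on the robot's side. It swings in a level arc about the pivot and stays where it is left (no return spring).
- lever (a joint): Lever angle, rad. 0 = rest stop (handle farthest to clamp -y), 0.34 = forward stop (handle farthest to clamp +y); at 0.17 it points along clamp -x. The driving pawl picks up the next tooth below about 0.04, the holding pawl clicks in beyond about 0.28: strokes must run nearly from stop to stop without forcing the stops; under load the arm gives, so go on until it is there.
- media_bottle: Bystander: glass bottle with a screw cap, 70 mm across, 130 mm tall. Origin under its centre.
- flask: Bystander: conical glass flask, 84 mm across, 115 mm tall. Origin under its centre.
- beaker: Bystander: glass beaker, 60 mm across, 70 mm tall. Origin under its centre.
Things that resemble listed ones, but are neither listed nor needed, are in the scene too. What is meant by the cell is not pink, and is the larger of those in its own colour.

How it is judged (in metres and radians):
On the way, in this order (a step that is already met when the one before it is completed fails the run):
1. the cell stands upright and square on the bed between the faces, let go, not yet clamped (x of cell in the frame of clamp between -0.015 and 0.015 m and y of cell in the frame of clamp between 0.04 and 0.08 m and z of cell in the frame of clamp below 0.015 m and angle between cell's own z axis and vertical below 0.1 rad and angle between the y axis of cell and the y axis of clamp, either way round below 0.25 rad and contact force between the fingers and cell below 0.1 N and contact force between jaw and cell below 5 N), for 0.2 s.
2. the jaw grips the cell with more than 6 N (contact force between jaw and cell above 6 N), for 0.3 s.
At the end, for the whole second after the job is handed in: The cell stands on the bed upright (within 0.1 rad), square (within 0.1 rad) and within 20 mm of the clamp's centre line, held by the ratchet with 6 to 65 N of jaw force; the lever is back at its rest stop (below 0.06 rad) and released; all is at rest (contact force between jaw and cell between 6 and 65 N and x of cell in the frame of clamp between -0.02 and 0.02 m and angle between cell's own z axis and vertical below 0.1 rad and angle between the y axis of cell and the y axis of clamp, either way round below 0.1 rad and z of cell in the frame of clamp below 0.018 m and value of joint lever below 0.06 rad and linear speed of cell below 0.01 m/s); the robot touches nothing.
It fails at once if the jaw force on the cell exceeds 75 N (cracked) (contact force between jaw and cell above 75 N).
It fails at once if the jaw is pushed directly by the robot with more than 3 N (contact force between the arm and jaw above 3 N).
It fails at once if the jaw is pushed directly by the fingers with more than 3 N (contact force between the fingers and jaw above 3 N).
It fails at once if the cell is tipped over (angle between cell's own z axis and vertical above 0.6 rad).
It fails at once if a bystander is moved by more than 20 mm (distance of any of media_bottle, flask, beaker from where it was at the start of the episode above 0.02 m).
It also fails if it takes over 64 s, if anything falls off the work surface, if the arm or the gripper's body presses on something with over 40 N, if the wrist force passes 120 N, or if a joint passes its speed limit or range.

## Working session

There is one attempt and no reset: what is moved stays moved. The work goes in short steps, Python scripts to look and compute and a tool call to move; the robot and the scene stay as the last step left them, time stands still between calls to the robot, and variables do not carry over. Pictures are saved under pics/ and viewed, at most 10 in all, crops included, and the job is handed in when it is done.

Besides the shell and the picture viewer there is one more tool, called after ">>>" as name(argument=value, ...), one argument or row to a line, values as JSON. jog_arm: Moves the arm, as the interface text tells. Its arguments: {"type":"object","properties":{"moves":{"type":"array"},"newtons":{"type":"number"}},"required":["moves"]}

```bash
ls; mkdir -p pics; python3 - <<'E'
from cell import arm, imaging
import cv2,numpy as np
print(arm.state())
for n in("side","top"):
    d=imaging.capture(n); np.savez(f"pics/{n}0.npz",**d)
    cv2.imwrite(f"pics/{n}0.png",d["color"][:,:,::-1]); print(n,d["intrinsics"].tolist(),d["R"].round(3).tolist(),d["t"])
E
```

```text
pics
{'time_s': 0.0, 'joint_positions': array([ 8.95852103e-01,  1.59024181e-01,  1.59821904e+00, -5.40962386e-06,
        1.38623329e+00, -2.10092684e-01]), 'joint_vel': array([ 0.00172473,  0.00173154, -0.00038515,  0.00082761, -0.00058231,
       -0.00072782]), 'tau': array([-5.04108243e-05, -3.85550916e+01, -3.22118819e+01,  7.02351658e-02,
        3.75316653e-02, -1.47847222e-04]), 'position': array([257.38860651, 513.48393806, 221.63950762]), 'tool_rot': array([-4.00948146e-04,  2.30338153e-01,  9.73110193e-01, -8.52338707e-04]), 'ft_force': array([-0.40506406, -0.33980728, -0.21047012]), 'wrist_torque': array([ 0.02794816,  0.06235785, -0.01721082]), 'finger_force': 0.0, 'width': 1.0033675539146627}
side [[513.4763616842329, 0.0, 284.42865184880304], [0.0, 513.4763616842329, 208.38644568070254], [0.0, 0.0, 1.0]] [[0.953, -0.303, 0.011], [-0.167, -0.554, -0.816], [0.254, 0.776, -0.578]] [-538.26195318  177.35354623 1186.28789432]
top [[400.30982757796585, 0.0, 281.2533176937983], [0.0, 400.30982757796585, 206.42098622386195], [0.0, 0.0, 1.0]] [[-0.023, -1.0, 0.006], [-0.977, 0.021, -0.213], [0.212, -0.011, -0.977]] [ 29.78246356 583.92331025 858.88187623]
```

View pics/side0.png

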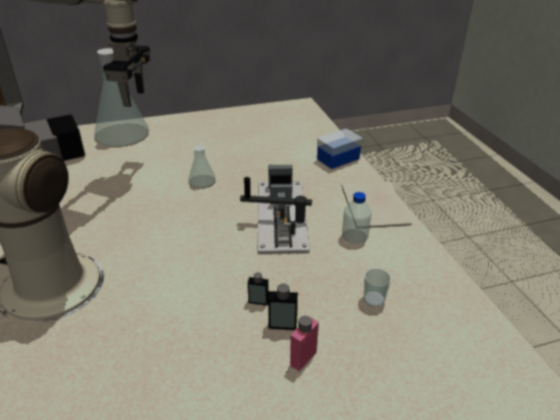

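View pics/top0.png

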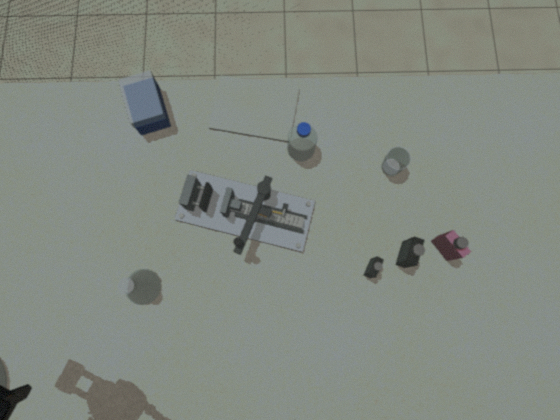

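Side view: small black flask (258,290), larger black cell (283,308), pink one (305,342). In the top view they are at (374,267), (411,251) and (452,245). The clamp is at (245,210) in the top view, with its jaw side left (+y) and the handle post at (238,244). I choose the larger black one and check it in a close crop.

```bash
cat > h.py <<'E'
import numpy as np, cv2
def load(n): return dict(np.load(f"pics/{n}.npz"))
def ray(d,u,v):
    R,t,K=d["R"],d["t"],d["intrinsics"]
    return -R.T@t, R.T@np.linalg.solve(K,[u,v,1.])
def plane(d,u,v,z):
    c,r=ray(d,u,v); return c+r*(z-c[2])/r[2]
def tri(a,pa,b,pb):
    c1,r1=ray(a,*pa);c2,r2=ray(b,*pb)
    s=np.linalg.lstsq(np.c_[r1,-r2],c2-c1,rcond=None)[0]
    p,q=c1+r1*s[0],c2+r2*s[1]; return (p+q)/2,np.linalg.norm(p-q)
def proj(d,X):
    p=d["intrinsics"]@(d["R"]@np.asarray(X,float)+d["t"]); return p[:2]/p[2]
def cloud(d):
    v,u=np.mgrid[:420,:560]; z=d["z_map"]
    c=np.stack([u,v,np.ones_like(u)],-1)@np.linalg.inv(d["intrinsics"]).T*z[...,None]
    return (c-d["t"])@d["R"]
E
python3 - <<'E'
from h import *
s,t=load("side0"),load("top0")
def crop(d,u,v,w,h,k): return cv2.resize(d["color"][v:v+h,u:u+w,::-1],None,fx=k,fy=k,interpolation=cv2.INTER_CUBIC)
im=np.vstack([np.hstack([crop(t,170,165,150,95,4),np.zeros((380,8,3),np.uint8),crop(s,240,265,45,95,4)]),np.zeros((4,788,3),np.uint8)])
cv2.imwrite("pics/c1.png",np.hstack([crop(t,170,165,150,95,4),crop(s,240,265,50,95,4)]))
cv2.imwrite("pics/c2.png",np.hstack([crop(t,360,230,75,60,5),crop(s,235,265,70,60,5)]))
T=cloud(t);S=cloud(s)
for n,P,(v0,v1,u0,u1) in(("top",T,(232,272,392,428)),("side",S,(280,332,268,300))):
    q=P[v0:v1,u0:u1].reshape(-1,3); 
    for lo,hi in((106,120),(84,95)):
        m=q[(q[:,2]>lo)&(q[:,2]<hi)]; print(n,lo,len(m),m.mean(0).round(1),m.min(0).round(),m.max(0).round(), cv2.minAreaRect(m[:,:2].astype(np.float32)))
for n,P,(v0,v1,u0,u1) in(("top",T,(232,258,228,250)),("side",S,(172,205,238,256))):
    q=P[v0:v1,u0:u1].reshape(-1,3); m=q[(q[:,2]>90)&(q[:,2]<150)]; print("post",n,len(m),m.mean(0).round(1),m.max(0).round(1),m.min(0).round(1))
q=T[165:260,165:325].reshape(-1,3); m=q[(q[:,2]>8)&(q[:,2]<17)]; print(len(m),cv2.minAreaRect(m[:,:2].astype(np.float32)))
E
```

```text
top 106 119 [ 473.6 -272.8  111.6] [ 462. -285.  106.] [ 486. -261.  115.] ((473.8904724121094, -273.271484375), (23.601530075073242, 24.238088607788086), 61.07145309448242)
top 84 210 [ 472.1 -271.2   89.9] [ 442. -295.   84.] [ 506. -253.   95.] ((473.3912658691406, -273.6461486816406), (24.9405460357666, 61.11942672729492), 69.47918701171875)
side 106 126 [ 472.3 -282.9  111.3] [ 461. -374.  106.] [ 485. -263.  115.] ((476.9436340332031, -317.843505859375), (23.844680786132812, 110.19963836669922), 5.573179244995117)
side 84 252 [ 471.8 -283.8   89.7] [ 441. -373.   84.] [ 504. -253.   95.] ((461.0306701660156, -312.9062805175781), (108.74443817138672, 59.24644470214844), 73.236572265625)
post top 81 [495.5 109.  128. ] [505.4 117.4 138.7] [488.4 101.5  92.3]
post side 122 [495.5 105.9 116.8] [504.5 120.4 139.1] [487.5  98.   90.2]
4099 ((589.620361328125, 104.49736785888672), (319.7327880859375, 130.32823181152344), 74.43567657470703)
```

View pics/c1.png

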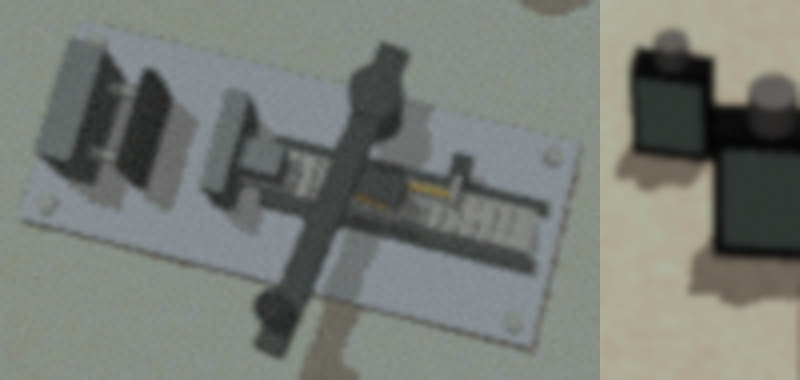

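View pics/c2.png

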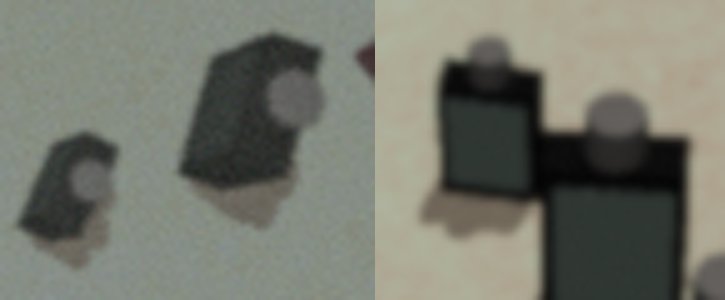

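The crops confirm the larger black-framed flask as the cell: it is 61 x 25 mm, with a 24 mm cap at 112 mm height. Next I fix the clamp frame from its own parts (jaw, counter-jaw, hinge, post).

```bash
python3 - <<'E'
from h import *
s,t=load("side0"),load("top0")
T=cloud(t);S=cloud(s)
a=np.radians(74.436-90); X=np.array([np.cos(a),np.sin(a)]);Y=np.array([-np.sin(a),np.cos(a)]);C=np.array([589.6,104.5])
def fr(P): return np.c_[(P[:,:2]-C)@X,(P[:,:2]-C)@Y,P[:,2]]
q=np.vstack([fr(T[150:270,160:330].reshape(-1,3)),fr(S[155:260,230:320].reshape(-1,3))])
q=q[(abs(q[:,0])<110)&(abs(q[:,1])<165)]
def st(n,lo,hi,b):
    m=q[(q[:,2]>lo)&(q[:,2]<hi)&(q[:,0]>b[0])&(q[:,0]<b[1])&(q[:,1]>b[2])&(q[:,1]<b[3])]
    print(n,len(m),np.percentile(m,[3,50,97],axis=0).round(1).tolist())
for z in range(18,140,8):
  m=q[(q[:,2]>z)&(q[:,2]<z+8)]; h=np.histogram(m[:,1],np.arange(-170,171,10))[0]; print(z,h.tolist())
st("post",95,142,(-110,-70,-90,90)); st("hinge",80,130,(25,70,-90,90)); st("lever",60,82,(-60,20,-90,30))
st("jawtop",71,79,(-32,32,55,110)); st("cjtop",78,88,(-32,32,100,165));
# cap two-view
for d,(u0,v0,u1,v1),n in((t,(410,238,430,262),"t"),(s,(272,282,298,300),"s")): pass
c,e=tri(t,(419,249.3),s,(283.3,287)); print("cap tri",c,e)
m=T[232:272,392:428].reshape(-1,3); m=m[(m[:,2]>84)&(m[:,2]<95)][:,:2]; w,v=np.linalg.eigh(np.cov(m.T)); print("cell yaw",np.degrees(np.arctan2(v[1,1],v[0,1])))
E
```

```text
18 [0, 2, 66, 45, 40, 39, 41, 43, 33, 34, 38, 40, 57, 32, 13, 19, 36, 38, 35, 4, 9, 1, 0, 0, 0, 17, 4, 0, 12, 12, 4, 2, 0, 0]
26 [0, 0, 35, 74, 57, 56, 54, 54, 44, 40, 29, 17, 33, 11, 5, 19, 46, 32, 8, 6, 13, 0, 0, 0, 0, 24, 2, 0, 17, 13, 2, 0, 0, 0]
34 [0, 0, 0, 3, 19, 14, 22, 39, 16, 20, 24, 14, 23, 13, 3, 3, 9, 19, 3, 3, 14, 4, 0, 0, 0, 21, 2, 0, 13, 10, 1, 1, 0, 0]
42 [0, 0, 0, 0, 0, 0, 5, 58, 20, 7, 20, 17, 36, 2, 0, 0, 0, 4, 3, 8, 35, 2, 0, 0, 0, 25, 10, 13, 43, 17, 2, 1, 0, 0]
50 [0, 0, 0, 0, 0, 0, 1, 6, 0, 0, 12, 6, 21, 2, 0, 0, 0, 10, 29, 26, 55, 2, 0, 0, 0, 40, 32, 7, 27, 12, 2, 0, 0, 0]
58 [0, 0, 0, 0, 0, 0, 0, 0, 0, 0, 12, 10, 14, 1, 1, 0, 0, 2, 23, 32, 70, 1, 0, 0, 0, 53, 22, 0, 34, 36, 1, 0, 0, 0]
66 [0, 0, 0, 0, 0, 0, 0, 0, 0, 1, 39, 58, 93, 68, 42, 1, 0, 0, 0, 6, 92, 28, 1, 0, 0, 45, 53, 0, 50, 41, 3, 0, 0, 0]
74 [0, 0, 0, 0, 0, 0, 0, 0, 0, 2, 5, 23, 124, 304, 356, 106, 4, 0, 0, 0, 92, 72, 0, 0, 0, 36, 67, 0, 48, 123, 92, 10, 0, 0]
82 [0, 0, 0, 0, 0, 0, 0, 0, 0, 0, 0, 7, 35, 47, 45, 0, 0, 0, 0, 0, 0, 0, 0, 0, 0, 0, 0, 0, 16, 88, 77, 5, 0, 0]
90 [0, 0, 0, 0, 0, 0, 0, 0
[... 499 characters left out ...]
 0, 0, 0, 0]
130 [0, 0, 0, 0, 0, 0, 0, 0, 0, 0, 0, 0, 0, 0, 47, 37, 1, 0, 0, 0, 0, 0, 0, 0, 0, 0, 0, 0, 0, 0, 0, 0, 0, 0]
138 [0, 0, 0, 0, 0, 0, 0, 0, 0, 0, 0, 0, 0, 0, 3, 2, 0, 0, 0, 0, 0, 0, 0, 0, 0, 0, 0, 0, 0, 0, 0, 0, 0, 0]
post 189 [[-99.1, -29.6, 96.6], [-91.1, -23.2, 128.4], [-83.0, -12.5, 137.8]]
hinge 207 [[33.4, -51.4, 80.2], [47.6, -37.3, 82.1], [61.9, -22.5, 84.6]]
lever 657 [[-56.1, -65.2, 66.8], [-10.6, -33.0, 76.6], [16.2, -17.2, 80.8]]
jawtop 156 [[-28.9, 85.3, 71.2], [0.3, 91.3, 74.5], [29.0, 96.4, 77.7]]
cjtop 371 [[-29.6, 117.5, 78.7], [0.4, 129.1, 81.9], [30.3, 140.2, 84.9]]
cap tri [ 474.00208548 -273.52759952  113.11088052] 0.2994041194806779
cell yaw 160.9950715210295
```

```bash
python3 - <<'E'
from h import *
s,t=load("side0"),load("top0")
a=np.radians(74.436-90); X=np.array([np.cos(a),np.sin(a)]);Y=np.array([-np.sin(a),np.cos(a)]);C=np.array([589.6,104.5])
def fr(P): return np.c_[(P[:,:2]-C)@X,(P[:,:2]-C)@Y-10,P[:,2]]
for n,P in(("T",fr(cloud(t)[150:270,160:330].reshape(-1,3))),("S",fr(cloud(s)[155:260,230:320].reshape(-1,3)))):
  for nm,b,z in(("jaw",(-28,28,15,45),(50,80)),("pad",(-28,28,60,95),(50,90)),("posttop",(-110,-70,-60,40),(132,142)),("post",(-110,-70,-60,40),(90,130)),("hinge",(28,75,-80,-10),(79,90)),("plate",(-75,75,-190,160),(8,17))):
    m=P[(P[:,0]>b[0])&(P[:,0]<b[1])&(P[:,1]>b[2])&(P[:,1]<b[3])&(P[:,2]>z[0])&(P[:,2]<z[1])]
    print(n,nm,len(m),np.percentile(m,[2,50,98],axis=0).round(1).tolist())
for o in((0,58,112+12),(48,-47,82)):
    print(C+X*o[0]+Y*(o[1]+10))
L=np.array([48,-47]); 
for l in(0,.17,.285,.34): 
    p=L+140*np.array([-np.cos(l-.17),np.sin(l-.17)]); print(l,p,C+X*p[0]+Y*(p[1]+10))
E
```

```text
T jaw 212 [[-26.8, 16.4, 52.7], [-0.8, 26.1, 73.8], [26.1, 35.9, 77.7]]
T pad 148 [[-26.6, 78.0, 51.2], [-0.2, 79.5, 73.3], [27.2, 87.4, 77.4]]
T posttop 57 [[-98.9, -37.0, 132.5], [-91.1, -29.0, 135.6], [-83.0, -22.0, 138.4]]
T post 23 [[-99.5, -37.7, 92.4], [-95.4, -35.9, 107.7], [-86.4, -26.3, 127.7]]
T hinge 159 [[32.1, -61.2, 79.2], [47.4, -46.4, 81.5], [69.7, -32.4, 84.9]]
T plate 4099 [[-63.6, -165.9, 8.6], [-22.2, -7.7, 11.8], [62.8, 138.7, 15.7]]
S jaw 205 [[-25.4, 16.5, 50.9], [1.8, 24.0, 67.9], [26.7, 36.5, 78.7]]
S pad 175 [[-27.4, 74.4, 51.2], [-1.8, 80.2, 65.0], [26.4, 85.8, 77.7]]
S posttop 27 [[-98.0, -39.1, 132.7], [-90.5, -32.2, 135.6], [-83.9, -19.8, 138.9]]
S post 90 [[-99.4, -40.3, 91.6], [-90.8, -35.1, 111.8], [-83.0, -28.9, 129.1]]
S hinge 91 [[28.7, -63.0, 79.2], [48.8, -48.6, 81.8], [73.4, -32.4, 84.7]]
S plate 1722 [[-64.2, -169.7, 8.9], [-26.1, -79.2, 12.7], [62.3, 135.6, 16.2]]
[607.84539244 170.00653139]
[625.91226451  55.97763973]
0 [-89.98186737 -70.68552887] [486.63483369  70.18317619]
0.17 [-92. -47.] [491.04587635  93.54168298]
0.285 [-91.0752698  -30.93546362] [496.2470475  108.76903579]
0.34 [-89.98186737 -23.31447113] [499.34517985 115.8172009 ]
```

```bash
cat >> h.py <<'E'
from scipy.spatial.transform import Rotation as Ro
def go(x,y,z,yaw=None):
    """shift (tool axes, cm) and tool-z turn to bring TCP to x,y,z (mm), tool pointing down with tool y at yaw deg"""
    from cell import arm
    s=arm.state(); R=Ro.from_quat(s["tool_rot"],scalar_first=True).as_matrix()
    print("t",round(s["time_s"],2),"pos",s["position"].round(1),"yaw",np.degrees(np.arctan2(R[1,1],R[0,1])).round(2),"F",s["ft_force"].round(2),"w",round(s["width"],3),"q",s["joint_positions"].round(2))
    print("shift cm",(R.T@(np.array([x,y,z])-s["position"])/10).round(3))
    if yaw is not None:
        a=np.radians(yaw); D=np.array([[-np.sin(a),np.cos(a),0],[np.cos(a),np.sin(a),0],[0,0,-1]]).T
        D=np.c_[np.cross([np.cos(a),np.sin(a),0],[0,0,-1]),[np.cos(a),np.sin(a),0],[0,0,-1]]
        print("turn",Ro.from_matrix(R.T@D).as_rotvec().round(4))
E
python3 - <<'E'
from h import *
go(473.8,-273.4,170,70.2)
t=load("top0");T=cloud(t)
for n,b in(("small",(250,282,362,386)),("pink",(228,262,432,472)),("cell",(232,272,392,428))):
    q=T[b[0]:b[1],b[2]:b[3]].reshape(-1,3);q=q[q[:,2]>25];print(n,q.min(0).round(),q.max(0).round())
E
```

```text
t 0.1 pos [257.4 513.5 221.7] yaw 63.37 F [0.3  0.74 0.62] w 1.004 q [ 0.9   0.16  1.6  -0.    1.39 -0.21]
shift cm [-54.62  -60.636   5.254]
turn [-0.0016 -0.0004 -0.1193]
small [ 389. -208.   25.] [466.  27. 963.]
pink [ 389. -393.   25.] [518.  27. 963.]
cell [ 389. -295.   26.] [506.  27. 963.]
```

>>> jog_arm(
  moves=[
    [5, [-27.3, -30.3, 0], [0, 0, -0.06]],
    [5, [-54.62, -60.64, 0], [-0.0016, 0, -0.119]],
    [5, [-54.62, -60.64, 0], [-0.0016, 0, -0.119]],
    [5, [-54.62, -60.64, 0], [-0.0016, 0, -0.119]],
    [5, [-54.62, -60.64, 0], [-0.0016, 0, -0.119]],
    [5, [-54.62, -60.64, 0], [-0.0016, 0, -0.119]],
    [5, [-54.62, -60.64, 0], [-0.0016, 0, -0.119]],
    [5, [-54.62, -60.64, 0], [-0.0016, 0, -0.119]],
    [5, [-54.62, -60.64, 0], [-0.0016, 0, -0.119]],
    [5, [-54.62, -60.64, 0], [-0.0016, 0, -0.119]],
    [5, [-54.62, -60.64, 0], [-0.0016, 0, -0.119]],
    [5, [-54.62, -60.64, 0], [-0.0016, 0, -0.119]],
  ],
)

```text
time_s: 1.1
position: [390.2, 29.9, 222.5]
tool_rot: [0.0, 0.172, 0.985, 0.001]
ft_force: [0.4, 0.6, -0.3]
width: 0.545
finger_force: 0.0
```

```bash
python3 -c "
from h import *
go(473.8,-273.4,170,70.2)"
```

```text
t 1.1 pos [390.2  29.9 222.5] yaw 70.18 F [ 0.41  0.55 -0.32] w 0.545 q [-0.24 -0.36  2.07  0.    1.42 -1.46]
shift cm [-18.149 -25.708   5.212]
turn [ 0.0018  0.0005 -0.0004]
```

>>> jog_arm(
  moves=[
    [5, [-18.1, -25.7, 0], [0, 0, 0]],
    [5, [-18.1, -25.7, 0], [0, 0, 0]],
    [5, [-18.1, -25.7, 0], [0, 0, 0]],
    [5, [-18.1, -25.7, 0], [0, 0, 0]],
    [5, [-18.1, -25.7, 0], [0, 0, 0]],
    [5, [-18.1, -25.7, 0], [0, 0, 0]],
    [5, [-18.1, -25.7, 0], [0, 0, 0]],
    [5, [-18.1, -25.7, 2], [0, 0, 0]],
    [5, [-18.1, -25.7, 5], [0, 0, 0]],
    [5, [-18.1, -25.7, 5], [0, 0, 0]],
    [5, [-18.1, -25.7, 5], [0, 0, 0]],
    [5, [-18.1, -25.7, 5], [0, 0, 0]],
  ],
)

```text
time_s: 2.1
position: [473.8, -270.7, 173.2]
tool_rot: [0.0, 0.172, 0.985, 0.001]
ft_force: [-0.4, -0.5, 0.1]
width: 0.544
finger_force: 0.0
```

```bash
python3 -c "
from h import *
go(473.8,-273.4,96,70.2)"
```

```text
t 2.1 pos [ 473.8 -270.7  173.2] yaw 70.23 F [-0.4  -0.52  0.09] w 0.544 q [-0.74  0.13  1.73  0.    1.28 -1.97]
shift cm [-0.092 -0.264  7.715]
turn [0.0016 0.0005 0.0005]
```

>>> jog_arm(
  moves=[
    [5, [-0.09, -0.26, 0], [0, 0, 0]],
    [5, [-0.09, -0.26, 1.5], [0, 0, 0]],
    [5, [-0.09, -0.26, 3], [0, 0, 0]],
    [5, [-0.09, -0.26, 4.5], [0, 0, 0]],
    [5, [-0.09, -0.26, 6], [0, 0, 0]],
    [5, [-0.09, -0.26, 7], [0, 0, 0]],
    [5, [-0.09, -0.26, 7.7], [0, 0, 0]],
    [5, [-0.09, -0.26, 7.7], [0, 0, 0]],
    [5, [-0.09, -0.26, 7.7], [0, 0, 0]],
  ],
)

```text
time_s: 2.85
position: [474.0, -274.0, 95.9]
tool_rot: [0.001, 0.172, 0.985, 0.001]
ft_force: [-0.3, -0.6, 0.7]
width: 0.543
finger_force: 0.0
```

```bash
python3 - <<'E'
from h import *
from cell import imaging
go(473.8,-273.4,96,70.2)
d=imaging.capture("side"); v,u=proj(d,(474,-273,110))[::-1].astype(int)
cv2.imwrite("pics/g1.png",cv2.resize(d["color"][v-60:v+60,u-70:u+70,::-1],None,fx=4,fy=4,interpolation=cv2.INTER_CUBIC))
E
```

```text
t 2.85 pos [ 474.  -274.    95.9] yaw 70.21 F [-0.34 -0.56  0.75] w 0.543 q [-0.75  0.22  1.79  0.    1.13 -1.97]
shift cm [ 0.034  0.047 -0.006]
turn [0.0013 0.0009 0.0001]
```

View pics/g1.png

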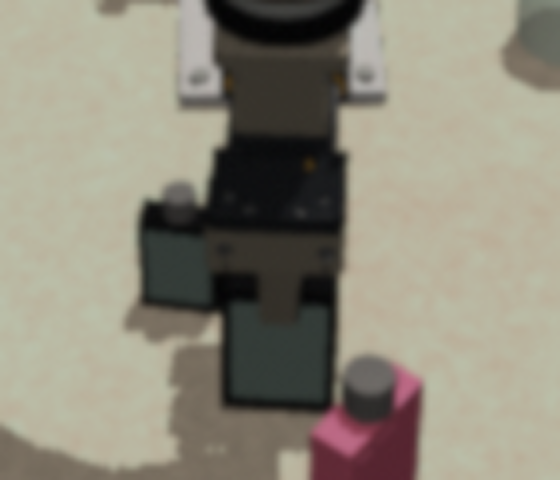

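The near finger (280,290) stands in front of the cell's cap and the neighbours are clear. Closing now.

>>> jog_arm(
  newtons=30,
  moves=[
    [2, [0, 0, 0], [0, 0, 0]],
    [2, [0, 0, 0], [0, 0, 0]],
    [2, [0, 0, 0], [0, 0, 0]],
    [2, [0, 0, 0], [0, 0, 0]],
    [2, [0, 0, 0], [0, 0, 0]],
    [2, [0, 0, 0], [0, 0, 0]],
    [2, [0, 0, -1], [0, 0, 0]],
    [2, [0, 0, -3], [0, 0, 0]],
    [2, [0, 0, -6], [0, 0, 0]],
    [2, [0, 0, -10], [0, 0, 0]],
    [2, [0, 0, -14], [0, 0, 0]],
    [2, [0, 0, -17], [0, 0, 0]],
  ],
)

```text
time_s: 3.9
position: [473.5, -274.1, 268.5]
tool_rot: [0.001, 0.172, 0.985, 0.0]
ft_force: [0.5, -2.0, -3.7]
width: 0.279
finger_force: 30.0
```

```bash
python3 -c "
from h import *
go(607.7,169.5,262,74.4)"
```

```text
t 3.9 pos [ 473.5 -274.1  268.5] yaw 70.19 F [ 0.48 -1.99 -3.71] w 0.279 q [-0.75  0.06  1.62  0.    1.47 -1.97]
shift cm [ 2.406 46.284  0.682]
turn [ 0.0007  0.0019 -0.0734]
```

>>> jog_arm(
  moves=[
    [2, [0.1, 2, 0], [0, 0, 0]],
    [2, [0.3, 6, 0], [0, 0, -0.01]],
    [2, [0.5, 10, 0], [0, 0, -0.02]],
    [2, [0.7, 14, 0], [0, 0, -0.03]],
    [2, [0.9, 18, 0], [0, 0, -0.04]],
    [2, [1.1, 22, 0], [0, 0, -0.05]],
    [2, [1.3, 26, 0], [0, 0, -0.05]],
    [2, [1.5, 30, 0], [0, 0, -0.06]],
    [2, [1.8, 34, 0], [0, 0, -0.07]],
    [2, [2, 38, 0], [0, 0, -0.073]],
    [2, [2.2, 42, 0], [0, 0, -0.073]],
    [2, [2.3, 44, 0], [0, 0, -0.073]],
  ],
)

```text
time_s: 4.9
position: [600.5, 152.2, 265.2]
tool_rot: [-0.001, 0.134, 0.991, 0.002]
ft_force: [0.5, -0.7, -4.5]
width: 0.276
finger_force: 30.0
```

>>> jog_arm(
  moves=[
    [2, [0.1, 1.5, 0], [0, 0, 0]],
    [2, [0.1, 2.2, 0], [0, 0, 0]],
    [2, [0.1, 2.2, 0], [0, 0, 0]],
    [2, [0.1, 2.2, 0], [0, 0, 0]],
    [2, [0.1, 2.2, 0], [0, 0, 0]],
    [2, [0.1, 2.2, 0], [0, 0, 0]],
  ],
)

```text
time_s: 5.4
position: [605.9, 167.7, 266.1]
tool_rot: [0.0, 0.137, 0.991, 0.001]
ft_force: [0.5, -0.1, -3.3]
width: 0.274
finger_force: 30.0
```

```bash
python3 - <<'E'
from h import *
from cell import imaging
go(607.7,169.5,140,74.4)
for n in("side","top"):
    d=imaging.capture(n); np.savez(f"pics/{n}1.npz",**d)
    q=cloud(d).reshape(-1,3); m=q[(abs(q[:,0]-608)<60)&(abs(q[:,1]-169)<50)]
    for lo,hi in((160,180),(180,200),(200,220),(220,245)):
        k=m[(m[:,2]>lo)&(m[:,2]<hi)]
        if len(k)>8: print(n,lo,len(k),k.mean(0).round(1),cv2.minAreaRect(k[:,:2].astype(np.float32)))
d=load("side1"); u,v=proj(d,(608,169,180)).astype(int)
cv2.imwrite("pics/g2.png",cv2.resize(d["color"][v-60:v+70,u-80:u+80,::-1],None,fx=4,fy=4,interpolation=cv2.INTER_CUBIC))
E
```

```text
t 5.4 pos [605.9 167.7 266.1] yaw 74.27 F [ 0.53 -0.09 -3.31] w 0.274 q [ 0.08  0.27  1.38  0.    1.49 -1.22]
shift cm [-0.121  0.209 12.608]
turn [ 0.0012  0.0003 -0.0023]
side 160 50 [601.1 158.1 176. ] ((602.204345703125, 158.05636596679688), (11.365800857543945, 55.67424392700195), 70.6021957397461)
side 180 147 [602.  156.4 189.9] ((601.92578125, 157.23593139648438), (14.304513931274414, 55.42791748046875), 70.85987091064453)
side 200 161 [601.5 157.1 210. ] ((601.4302368164062, 156.6574249267578), (12.546481132507324, 60.02339553833008), 72.60997772216797)
side 220 209 [601.6 157.1 232.7] ((601.571533203125, 157.1461181640625), (13.102954864501953, 59.72736740112305), 72.34742736816406)
top 160 23 [595.5 158.8 175.2] ((595.2076416015625, 158.5656280517578), (5.34641695022583, 46.22950744628906), 66.52381896972656)
top 180 54 [593. 159. 190.] ((598.7426147460938, 156.84600830078125), (4.300278186798096, 53.27838134765625), 68.51409149169922)
top 200 43 [592.  159.2 209.1] ((592.5158081054688, 158.75872802734375), (1.6072711944580078, 38.83064651489258), 72.1161880493164)
top 220 30 [589.4 159.8 231.4] ((588.8575439453125, 159.95785522460938), (1.415855884552002, 20.40030860900879), 72.47544860839844)
```

View pics/g2.png

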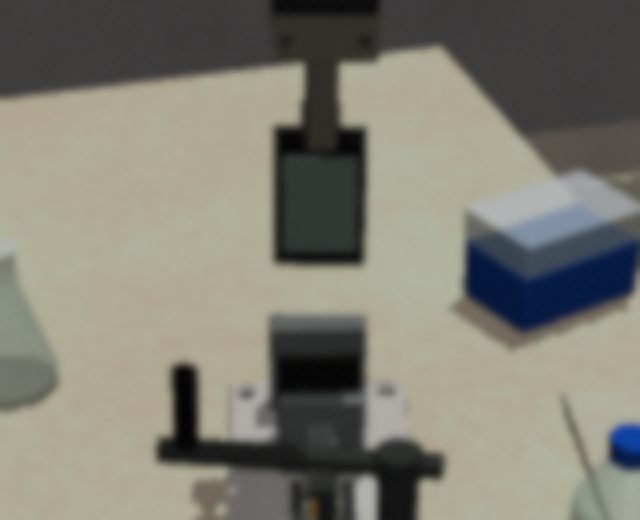

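>>> jog_arm(
  moves=[
    [2, [-0.12, 0.2, 0.5], [0, 0, -0.026]],
    [2, [-0.12, 0.2, 2], [0, 0, -0.026]],
    [2, [-0.12, 0.2, 4], [0, 0, -0.026]],
    [2, [-0.12, 0.2, 6], [0, 0, -0.026]],
    [2, [-0.12, 0.2, 8], [0, 0, -0.026]],
    [2, [-0.12, 0.2, 9], [0, 0, -0.026]],
    [2, [-0.12, 0.2, 9], [0, 0, -0.026]],
    [2, [-0.12, 0.2, 9], [0, 0, -0.026]],
    [2, [-0.12, 0.2, 9], [0, 0, -0.026]],
  ],
)

```text
time_s: 6.25
position: [608.7, 170.9, 177.6]
tool_rot: [0.002, 0.123, 0.992, 0.001]
ft_force: [0.7, 0.3, -3.5]
width: 0.273
finger_force: 30.0
```

```bash
python3 - <<'E'
from h import *
go(607.7,169.5,112,75.9)
E
```

```text
t 6.25 pos [608.7 170.9 177.6] yaw 75.87 F [ 0.66  0.27 -3.46] w 0.273 q [ 0.08  0.34  1.48  0.    1.33 -1.24]
shift cm [ 0.082 -0.179  6.56 ]
turn [ 0.0025  0.0028 -0.0005]
```

>>> jog_arm(
  moves=[
    [2, [0.08, -0.15, 1], [0, 0, 0]],
    [2, [0.08, -0.15, 2], [0, 0, 0]],
    [2, [0.08, -0.15, 3], [0, 0, 0]],
    [2, [0.08, -0.15, 4], [0, 0, 0]],
    [2, [0.08, -0.15, 5], [0, 0, 0]],
    [2, [0.08, -0.15, 5.8], [0, 0, 0]],
    [2, [0.08, -0.15, 6.4], [0, 0, 0]],
    [2, [0.08, -0.15, 6.6], [0, 0, 0]],
    [2, [0.08, -0.15, 6.6], [0, 0, 0]],
    [2, [0.08, -0.15, 6.6], [0, 0, 0]],
  ],
)

```text
time_s: 7.08
position: [606.9, 169.7, 110.3]
tool_rot: [0.001, 0.123, 0.992, 0.001]
ft_force: [-0.5, -0.1, -4.1]
width: 0.27
finger_force: 30.0
```

```bash
python3 - <<'E'
from h import *
go(607.7,169.5,108,75.9)
E
```

```text
t 7.08 pos [606.9 169.7 110.3] yaw 75.86 F [-0.48 -0.11 -4.07] w 0.27 q [ 0.08  0.4   1.53  0.    1.21 -1.24]
shift cm [-0.085 -0.004  0.225]
turn [ 0.0018  0.0008 -0.0007]
```

>>> jog_arm(
  moves=[
    [2, [0, 0, 0.1], [0, 0, 0]],
    [2, [0, 0, 0.2], [0, 0, 0]],
    [2, [0, 0, 0.25], [0, 0, 0]],
    [2, [0, 0, 0.25], [0, 0, 0]],
  ],
)

```text
time_s: 7.42
position: [606.7, 169.7, 107.7]
tool_rot: [0.0, 0.123, 0.992, 0.001]
ft_force: [-0.1, 0.2, -3.1]
width: 0.276
finger_force: 30.0
```

>>> jog_arm(
  moves=[
    [3.2, [0, 0, 0], [0, 0, 0]],
    [4.5, [0, 0, 0], [0, 0, 0]],
    [5, [0, 0, 0], [0, 0, 0]],
    [5, [0, 0, 0], [0, 0, 0]],
    [5, [0, 0, 0], [0, 0, 0]],
    [5, [0, 0, -1], [0, 0, 0]],
    [5, [0, 0, -3], [0, 0, 0]],
    [5, [0, 0, -6], [0, 0, 0]],
    [5, [0, 0, -9], [0, 0, 0]],
    [5, [0, 0, -12], [0, 0, 0]],
  ],
)

```text
time_s: 8.25
position: [606.3, 169.5, 229.6]
tool_rot: [0.0, 0.123, 0.992, 0.001]
ft_force: [-0.1, 0.1, -0.2]
width: 0.548
finger_force: 0.0
```

```bash
python3 - <<'E'
from h import *
from cell import imaging
go(496.3,109.5,230)
a=np.radians(74.436-90); X=np.array([np.cos(a),np.sin(a)]);Y=np.array([-np.sin(a),np.cos(a)]);C=np.array([589.6,104.5])
for n in("side","top"):
    d=imaging.capture(n); np.savez(f"pics/{n}2.npz",**d)
    q=cloud(d).reshape(-1,3); q=np.c_[(q[:,:2]-C)@X,(q[:,:2]-C)@Y-10,q[:,2]]
    m=q[(abs(q[:,0])<45)&(abs(q[:,1]-57)<30)]
    for lo,hi in((86,98),(98,108),(119,130)):
        k=m[(m[:,2]>lo)&(m[:,2]<hi)]
        if len(k)>8: print(n,lo,len(k),np.median(k,0).round(1),cv2.minAreaRect(k[:,:2].astype(np.float32)))
    m=q[(abs(q[:,0]+91)<20)&(abs(q[:,1]+30)<30)&(q[:,2]>100)&(q[:,2]<145)]; print("post",len(m),np.percentile(m,[3,50,97],axis=0).round(1).tolist())
E
```

```text
t 8.25 pos [606.3 169.5 229.6] yaw 75.86 F [-0.08  0.06 -0.22] w 0.548 q [ 0.08  0.29  1.43  0.    1.42 -1.24]
shift cm [ 9.205 -8.508 -0.061]
side 86 81 [-3.1 46.1 92.1] ((-3.072378158569336, 44.41102600097656), (29.28426742553711, 53.44370651245117), 63.970096588134766)
side 98 103 [ -0.4  49.8 102. ] ((-1.668447494506836, 55.666141510009766), (28.018320083618164, 58.448482513427734), 86.90098571777344)
side 119 48 [ -1.6  53.1 124. ] ((-0.23185443878173828, 54.43437194824219), (25.41793441772461, 24.006437301635742), 35.84282302856445)
post 97 [[-98.8, -40.2, 103.0], [-90.6, -34.7, 122.2], [-82.9, -23.5, 137.8]]
top 86 35 [-5.8 45.2 92.5] ((-2.7058238983154297, 45.63113021850586), (11.510636329650879, 60.30331802368164), 78.13893127441406)
top 98 121 [-13.8  50.5 101.7] ((-1.7316322326660156, 56.15863800048828), (59.80146408081055, 23.18929672241211), 0.5738701224327087)
top 119 102 [ -1.3  55.9 123.4] ((-1.204150676727295, 55.430824279785156), (24.582103729248047, 21.363361358642578), 24.956613540649414)
post 73 [[-99.2, -37.4, 108.6], [-92.1, -30.8, 135.3], [-83.4, -22.4, 138.2]]
```

Cell stands at clamp (-1.5, 56), square, cap top at 124 mm, so it is on the bed. Now the lever handle, which measures about 0.29 rad.

>>> jog_arm(
  moves=[
    [5, [3, -2.8, 0], [0, 0, 0.05]],
    [5, [6, -5.6, 0], [0, 0, 0.1]],
    [5, [9.2, -8.5, 0], [0, 0, 0.144]],
    [5, [9.2, -8.5, 0], [0, 0, 0.144]],
    [5, [9.2, -8.5, 2], [0, 0, 0.144]],
    [5, [9.2, -8.5, 4], [0, 0, 0.144]],
    [5, [9.2, -8.5, 6], [0, 0, 0.144]],
    [5, [9.2, -8.5, 6], [0, 0, 0.144]],
    [5, [9.2, -8.5, 6], [0, 0, 0.144]],
  ],
)

```text
time_s: 9.1
position: [495.9, 109.7, 166.7]
tool_rot: [-0.001, 0.194, 0.981, 0.001]
ft_force: [-0.6, -0.1, 0.6]
width: 0.543
finger_force: 0.0
```

```bash
python3 - <<'E'
from h import *
go(496.3,109.2,105,67.6)
E
```

```text
t 9.1 pos [495.9 109.7 166.7] yaw 67.61 F [-0.61 -0.11  0.58] w 0.543 q [-0.02  0.04  1.84  0.    1.26 -1.2 ]
shift cm [-0.072 -0.039  6.174]
turn [ 0.0008 -0.0021  0.0002]
```

>>> jog_arm(
  newtons=20,
  moves=[
    [5, [-0.05, 0, 1.5], [0, 0, 0]],
    [5, [-0.05, 0, 3], [0, 0, 0]],
    [5, [-0.05, 0, 4.5], [0, 0, 0]],
    [5, [-0.05, 0, 5.7], [0, 0, 0]],
    [5, [-0.05, 0, 6.1], [0, 0, 0]],
    [5, [-0.05, 0, 6.1], [0, 0, 0]],
    [1.2, [-0.05, 0, 6.1], [0, 0, 0]],
    [1.2, [-0.05, 0, 6.1], [0, 0, 0]],
    [1.2, [-0.05, 0, 6.1], [0, 0, 0]],
    [1.2, [-0.05, 0, 6.1], [0, 0, 0]],
    [1.2, [-0.05, 0, 6.1], [0, 0, 0]],
    [1.2, [-0.05, 0, 6.1], [0, 0, 0]],
  ],
)

```text
time_s: 10.1
position: [497.4, 109.6, 106.8]
tool_rot: [0.001, 0.194, 0.981, 0.001]
ft_force: [-0.5, 0.2, 1.9]
width: 0.195
finger_force: 20.0
```

```bash
cat >> h.py <<'E'
A=np.radians(74.436-90); CX=np.array([np.cos(A),np.sin(A)]);CY=np.array([-np.sin(A),np.cos(A)]);CO=np.array([589.6,104.5])+10*CY
P0=CO+48*CX-47*CY
def lever(targets):
    """lever angle from TCP, tangential force, and moves (tool axes) to the target angles"""
    from cell import arm
    s=arm.state(); R=Ro.from_quat(s["tool_rot"],scalar_first=True).as_matrix()
    d=s["position"][:2]-P0; l=np.arctan2(d@CY,-d@CX)+.17
    T=lambda l: np.sin(l-.17)*CX+np.cos(l-.17)*CY
    print("t",round(s["time_s"],2),"lever",round(l,3),"r",np.hypot(*d).round(1),"z",s["position"][2].round(1),"Ft",(s["ft_force"][:2]@T(l)).round(2),"F",s["ft_force"].round(1),"w",round(s["width"],3),"yaw err",(np.arctan2(R[1,1],R[0,1])-np.arctan2(*T(l)[::-1])).round(3))
    r=np.hypot(*d)
    for g in targets:
        p=P0+r*(-np.cos(g-.17)*CX+np.sin(g-.17)*CY)
        print(g,(R.T@np.r_[p-s["position"][:2],0]/10).round(2).tolist(),"turn z",round(g-l,3))
E
python3 - <<'E'
from h import *
lever([.25,.2,.15,.1,.05,0])
E
```

```text
t 10.1 lever 0.294 r 139.2 z 106.8 Ft -0.0 F [-0.5  0.2  1.9] w 0.195 yaw err 0.005
0.25 [-0.01, -0.61, -0.0] turn z -0.044
0.2 [-0.06, -1.31, -0.0] turn z -0.094
0.15 [-0.13, -2.0, -0.0] turn z -0.144
0.1 [-0.25, -2.68, -0.01] turn z -0.194
0.05 [-0.4, -3.36, -0.01] turn z -0.244
0 [-0.58, -4.04, -0.01] turn z -0.294
```

>>> jog_arm(
  moves=[
    [1.2, [-0.01, -0.61, 0], [0, 0, -0.044]],
    [1.2, [-0.06, -1.31, 0], [0, 0, -0.094]],
    [1.2, [-0.13, -2.0, 0], [0, 0, -0.144]],
    [1.2, [-0.25, -2.68, 0], [0, 0, -0.194]],
    [1.2, [-0.4, -3.36, 0], [0, 0, -0.244]],
    [1.2, [-0.52, -3.83, 0], [0, 0, -0.28]],
    [1.2, [-0.55, -3.95, 0], [0, 0, -0.287]],
    [1.2, [-0.55, -3.95, 0], [0, 0, -0.287]],
    [1.2, [-0.55, -3.95, 0], [0, 0, -0.287]],
  ],
)

```text
time_s: 10.85
position: [487.6, 70.9, 106.7]
tool_rot: [0.001, 0.052, 0.999, 0.001]
ft_force: [0.3, -0.3, 3.9]
width: 0.191
finger_force: 20.0
```

```bash
python3 - <<'E'
from h import *
lever([0,.05,.1,.15,.2,.25,.29,.31,.33])
E
```

```text
t 10.85 lever 0.006 r 139.1 z 106.7 Ft -0.23 F [ 0.3 -0.3  3.9] w 0.191 yaw err 0.002
0 [-0.0, -0.08, -0.0] turn z -0.006
0.05 [-0.02, 0.62, 0.0] turn z 0.044
0.1 [-0.07, 1.31, 0.0] turn z 0.094
0.15 [-0.15, 2.0, 0.0] turn z 0.144
0.2 [-0.27, 2.69, 0.0] turn z 0.194
0.25 [-0.42, 3.37, 0.0] turn z 0.244
0.29 [-0.57, 3.9, 0.01] turn z 0.284
0.31 [-0.65, 4.17, 0.01] turn z 0.304
0.33 [-0.74, 4.43, 0.01] turn z 0.324
```

>>> jog_arm(
  moves=[
    [1.2, [-0.02, 0.62, 0], [0, 0, 0.044]],
    [1.2, [-0.07, 1.31, 0], [0, 0, 0.094]],
    [1.2, [-0.15, 2.0, 0], [0, 0, 0.144]],
    [1.2, [-0.27, 2.69, 0], [0, 0, 0.194]],
    [1.2, [-0.42, 3.37, 0], [0, 0, 0.244]],
    [1.2, [-0.57, 3.9, 0], [0, 0, 0.284]],
    [1.2, [-0.65, 4.17, 0], [0, 0, 0.304]],
    [1.2, [-0.65, 4.17, 0], [0, 0, 0.304]],
    [1.2, [-0.65, 4.17, 0], [0, 0, 0.304]],
  ],
)

```text
time_s: 11.6
position: [498.3, 111.8, 106.7]
tool_rot: [0.001, 0.202, 0.979, 0.001]
ft_force: [0.3, -0.7, 5.0]
width: 0.191
finger_force: 20.0
```

```bash
python3 - <<'E'
from h import *
lever([.32,.25,.2,.15,.1,.05,.02,.01,0])
E
```

```text
t 11.6 lever 0.311 r 139.3 z 106.7 Ft -0.55 F [ 0.3 -0.7  5. ] w 0.191 yaw err 0.005
0.32 [-0.0, 0.13, 0.0] turn z 0.009
0.25 [-0.02, -0.84, -0.0] turn z -0.061
0.2 [-0.08, -1.54, -0.0] turn z -0.111
0.15 [-0.17, -2.23, -0.0] turn z -0.161
0.1 [-0.29, -2.91, -0.0] turn z -0.211
0.05 [-0.45, -3.59, -0.0] turn z -0.261
0.02 [-0.56, -3.99, -0.01] turn z -0.291
0.01 [-0.6, -4.13, -0.01] turn z -0.301
0 [-0.64, -4.26, -0.01] turn z -0.311
```

>>> jog_arm(
  moves=[
    [1.2, [0, 0.15, 0], [0, 0, 0.01]],
    [1.2, [0, 0.15, 0], [0, 0, 0.01]],
    [1.2, [-0.02, -0.84, 0], [0, 0, -0.061]],
    [1.2, [-0.08, -1.54, 0], [0, 0, -0.111]],
    [1.2, [-0.17, -2.23, 0], [0, 0, -0.161]],
    [1.2, [-0.29, -2.91, 0], [0, 0, -0.211]],
    [1.2, [-0.45, -3.59, 0], [0, 0, -0.261]],
    [1.2, [-0.56, -3.99, 0], [0, 0, -0.291]],
    [1.2, [-0.61, -4.17, 0], [0, 0, -0.304]],
    [1.2, [-0.61, -4.17, 0], [0, 0, -0.304]],
    [1.2, [-0.61, -4.17, 0], [0, 0, -0.304]],
  ],
)

```text
time_s: 12.52
position: [487.6, 71.0, 106.7]
tool_rot: [0.001, 0.052, 0.999, 0.001]
ft_force: [2.6, -0.7, 5.4]
width: 0.19
finger_force: 20.0
```

```bash
python3 - <<'E'
from h import *
from cell import imaging
lever([.05,.1,.15,.2,.25,.29,.31,.33])
for n in("side","top"):
    d=imaging.capture(n)
    q=cloud(d).reshape(-1,3); q=np.c_[(q[:,:2]-CO)@CX,(q[:,:2]-CO)@CY,q[:,2]]
    for nm,b in(("jaw",(-28,28,12,60,70,79)),("cell",(-40,40,25,100,97,106)),("cap",(-40,40,25,100,118,130)),("pad",(-28,28,70,105,60,80))):
        m=q[(q[:,0]>b[0])&(q[:,0]<b[1])&(q[:,1]>b[2])&(q[:,1]<b[3])&(q[:,2]>b[4])&(q[:,2]<b[5])]
        if len(m): print(n,nm,len(m),np.percentile(m,[3,50,97],axis=0).round(1).tolist())
E
```

```text
t 12.52 lever 0.006 r 139.1 z 106.7 Ft -0.41 F [ 2.6 -0.7  5.4] w 0.19 yaw err 0.003
0.05 [-0.02, 0.61, 0.0] turn z 0.044
0.1 [-0.07, 1.3, 0.0] turn z 0.094
0.15 [-0.15, 1.99, 0.0] turn z 0.144
0.2 [-0.27, 2.68, 0.0] turn z 0.194
0.25 [-0.42, 3.36, 0.01] turn z 0.244
0.29 [-0.57, 3.89, 0.01] turn z 0.284
0.31 [-0.65, 4.16, 0.01] turn z 0.304
0.33 [-0.74, 4.42, 0.01] turn z 0.324
side jaw 115 [[-27.7, 29.6, 70.5], [-0.1, 40.2, 75.1], [27.0, 51.9, 78.7]]
side cell 109 [[-30.3, 44.4, 97.5], [-3.0, 52.3, 102.2], [27.2, 70.2, 105.3]]
side cap 55 [[-13.7, 46.0, 118.5], [-2.4, 55.3, 123.4], [9.2, 73.3, 126.5]]
top jaw 21 [[21.9, 34.0, 71.9], [24.5, 41.5, 74.5], [27.9, 48.0, 78.5]]
top cell 60 [[15.5, 48.3, 98.8], [22.3, 60.3, 101.8], [28.2, 71.3, 103.7]]
top cap 1 [[-0.8, 71.8, 125.0], [-0.8, 71.8, 125.0], [-0.8, 71.8, 125.0]]
top pad 21 [[9.6, 79.4, 72.1], [21.7, 83.4, 74.8], [27.0, 86.7, 77.6]]
```

>>> jog_arm(
  moves=[
    [1.2, [-0.02, 0.62, 0], [0, 0, 0.044]],
    [1.2, [-0.07, 1.31, 0], [0, 0, 0.094]],
    [1.2, [-0.15, 2.0, 0], [0, 0, 0.144]],
    [1.2, [-0.27, 2.69, 0], [0, 0, 0.194]],
    [1.2, [-0.42, 3.37, 0], [0, 0, 0.244]],
    [1.2, [-0.57, 3.9, 0], [0, 0, 0.284]],
    [1.2, [-0.65, 4.17, 0], [0, 0, 0.304]],
    [1.2, [-0.65, 4.17, 0], [0, 0, 0.304]],
    [1.2, [-0.65, 4.17, 0], [0, 0, 0.304]],
  ],
)

```text
time_s: 13.37
position: [498.1, 111.4, 106.7]
tool_rot: [0.001, 0.202, 0.979, -0.0]
ft_force: [1.0, -4.4, 6.4]
width: 0.186
finger_force: 20.0
```

```bash
python3 - <<'E'
from h import *
lever([.31,.32,.25,.2,.15,.1,.05,.02,.006])
E
```

```text
t 13.37 lever 0.307 r 139.3 z 106.7 Ft -3.61 F [ 1.  -4.4  6.4] w 0.186 yaw err 0.001
0.31 [-0.0, 0.04, 0.0] turn z 0.003
0.32 [-0.0, 0.18, 0.0] turn z 0.013
0.25 [-0.02, -0.8, -0.0] turn z -0.057
0.2 [-0.08, -1.49, -0.0] turn z -0.107
0.15 [-0.17, -2.18, -0.0] turn z -0.157
0.1 [-0.29, -2.87, 0.0] turn z -0.207
0.05 [-0.45, -3.55, 0.0] turn z -0.257
0.02 [-0.57, -3.95, 0.0] turn z -0.287
0.006 [-0.62, -4.14, 0.0] turn z -0.301
```

>>> jog_arm(
  moves=[
    [1.2, [0, 0.15, 0], [0, 0, 0.01]],
    [1.2, [0, 0.15, 0], [0, 0, 0.01]],
    [1.2, [-0.02, -0.84, 0], [0, 0, -0.061]],
    [1.2, [-0.08, -1.54, 0], [0, 0, -0.111]],
    [1.2, [-0.17, -2.23, 0], [0, 0, -0.161]],
    [1.2, [-0.29, -2.91, 0], [0, 0, -0.211]],
    [1.2, [-0.45, -3.59, 0], [0, 0, -0.261]],
    [1.2, [-0.56, -3.99, 0], [0, 0, -0.291]],
    [1.2, [-0.61, -4.17, 0], [0, 0, -0.304]],
    [1.2, [-0.61, -4.17, 0], [0, 0, -0.304]],
    [1.2, [-0.61, -4.17, 0], [0, 0, -0.304]],
  ],
)

```text
time_s: 14.28
position: [487.6, 71.2, 106.7]
tool_rot: [0.001, 0.052, 0.999, 0.001]
ft_force: [3.3, 0.5, 5.2]
width: 0.192
finger_force: 20.0
```

```bash
python3 - <<'E'
from h import *
from cell import imaging
lever([.01,.31])
for n in("side","top"):
    d=imaging.capture(n)
    q=cloud(d).reshape(-1,3); q=np.c_[(q[:,:2]-CO)@CX,(q[:,:2]-CO)@CY,q[:,2]]
    for nm,b in(("jaw",(-28,28,12,60,70,79)),("cell",(-40,40,25,100,97,106)),("pad",(-28,28,70,105,60,80))):
        m=q[(q[:,0]>b[0])&(q[:,0]<b[1])&(q[:,1]>b[2])&(q[:,1]<b[3])&(q[:,2]>b[4])&(q[:,2]<b[5])]
        if len(m): print(n,nm,len(m),np.percentile(m,[3,50,97],axis=0).round(1).tolist())
E
```

```text
t 14.28 lever 0.008 r 139.1 z 106.7 Ft 0.86 F [3.3 0.5 5.2] w 0.192 yaw err 0.005
0.01 [-0.0, 0.03, 0.0] turn z 0.002
0.31 [-0.65, 4.13, 0.01] turn z 0.302
side jaw 102 [[-27.7, 37.6, 70.6], [-0.2, 46.8, 75.2], [27.2, 58.6, 78.2]]
side cell 99 [[-30.2, 52.1, 97.3], [-2.8, 60.5, 101.6], [25.8, 77.6, 104.6]]
top jaw 24 [[20.0, 41.4, 71.9], [24.0, 49.4, 74.1], [27.7, 55.4, 76.9]]
top cell 60 [[16.4, 56.1, 98.3], [22.2, 67.5, 101.7], [28.2, 78.1, 104.6]]
top pad 2 [[23.4, 86.0, 72.7], [24.9, 86.7, 74.5], [26.3, 87.5, 76.3]]
```

>>> jog_arm(
  moves=[
    [1.2, [-0.02, 0.62, 0], [0, 0, 0.044]],
    [1.2, [-0.07, 1.31, 0], [0, 0, 0.094]],
    [1.2, [-0.15, 2.0, 0], [0, 0, 0.144]],
    [1.2, [-0.27, 2.69, 0], [0, 0, 0.194]],
    [1.2, [-0.42, 3.37, 0], [0, 0, 0.244]],
    [1.2, [-0.57, 3.9, 0], [0, 0, 0.284]],
    [1.2, [-0.65, 4.17, 0], [0, 0, 0.304]],
    [1.2, [-0.65, 4.17, 0], [0, 0, 0.304]],
    [1.2, [-0.65, 4.17, 0], [0, 0, 0.304]],
  ],
)

```text
time_s: 15.13
position: [497.2, 109.1, 106.7]
tool_rot: [-0.0, 0.202, 0.979, -0.003]
ft_force: [-3.7, -13.7, 9.8]
width: 0.192
finger_force: 20.0
```

```bash
python3 - <<'E'
from h import *
lever([.31,.32,.25,.2,.15,.1,.05,.02,.006])
E
```

```text
t 15.13 lever 0.29 r 139.2 z 106.7 Ft -14.06 F [ -3.7 -13.7   9.8] w 0.192 yaw err -0.016
0.31 [0.0, 0.28, -0.0] turn z 0.02
0.32 [0.0, 0.42, -0.0] turn z 0.03
0.25 [-0.02, -0.55, 0.0] turn z -0.04
0.2 [-0.08, -1.25, 0.01] turn z -0.09
0.15 [-0.17, -1.94, 0.01] turn z -0.14
0.1 [-0.29, -2.62, 0.01] turn z -0.19
0.05 [-0.45, -3.3, 0.02] turn z -0.24
0.02 [-0.56, -3.7, 0.02] turn z -0.27
0.006 [-0.62, -3.89, 0.02] turn z -0.284
```

14 N at 0.29 rad and still rising, so this is the last stroke. I'll take it to about 0.31 so the holding pawl clicks in, then read the force again.

>>> jog_arm(
  moves=[
    [1.2, [0, 0.15, 0], [0, 0, 0.005]],
    [1.2, [0, 0.3, 0], [0, 0, 0.01]],
    [1.2, [0, 0.32, 0], [0, 0, 0.01]],
    [1.2, [0, 0.32, 0], [0, 0, 0.01]],
    [1.2, [0, 0.32, 0], [0, 0, 0.01]],
  ],
)

```text
time_s: 15.55
position: [498.0, 111.1, 106.6]
tool_rot: [-0.001, 0.207, 0.978, -0.004]
ft_force: [-4.7, -16.9, 10.7]
width: 0.195
finger_force: 20.0
```

```bash
python3 - <<'E'
from h import *
lever([.31,.32,.25,.2,.15,.1,.05,.02,.006])
E
```

```text
t 15.55 lever 0.305 r 139.3 z 106.6 Ft -17.36 F [ -4.7 -16.9  10.7] w 0.195 yaw err -0.01
0.31 [0.0, 0.06, -0.0] turn z 0.005
0.32 [0.0, 0.2, -0.0] turn z 0.015
0.25 [-0.03, -0.77, 0.01] turn z -0.055
0.2 [-0.09, -1.46, 0.01] turn z -0.105
0.15 [-0.19, -2.15, 0.02] turn z -0.155
0.1 [-0.32, -2.84, 0.02] turn z -0.205
0.05 [-0.49, -3.51, 0.03] turn z -0.255
0.02 [-0.6, -3.92, 0.03] turn z -0.285
0.006 [-0.66, -4.1, 0.03] turn z -0.299
```

>>> jog_arm(
  moves=[
    [1.2, [-0.01, -0.5, 0], [0, 0, -0.03]],
    [1.2, [-0.03, -1.16, 0], [0, 0, -0.07]],
    [1.2, [-0.09, -1.85, 0], [0, 0, -0.12]],
    [1.2, [-0.19, -2.54, 0], [0, 0, -0.17]],
    [1.2, [-0.32, -3.2, 0], [0, 0, -0.22]],
    [1.2, [-0.49, -3.88, 0], [0, 0, -0.27]],
    [1.2, [-0.61, -4.3, 0], [0, 0, -0.3]],
    [1.2, [-0.67, -4.49, 0], [0, 0, -0.314]],
    [1.2, [-0.67, -4.49, 0], [0, 0, -0.314]],
    [1.2, [-0.67, -4.49, 0], [0, 0, -0.314]],
  ],
)

```text
time_s: 16.38
position: [487.7, 71.0, 106.7]
tool_rot: [0.001, 0.053, 0.999, 0.0]
ft_force: [5.2, -1.6, 4.7]
width: 0.19
finger_force: 20.0
```

```bash
python3 - <<'E'
from h import *
from cell import imaging
lever([0,.01])
for n in("side","top"):
    d=imaging.capture(n)
    q=cloud(d).reshape(-1,3); q=np.c_[(q[:,:2]-CO)@CX,(q[:,:2]-CO)@CY,q[:,2]]
    for nm,b in(("jaw",(-28,28,12,65,70,79)),("cell",(-40,40,25,110,97,106))):
        m=q[(q[:,0]>b[0])&(q[:,0]<b[1])&(q[:,1]>b[2])&(q[:,1]<b[3])&(q[:,2]>b[4])&(q[:,2]<b[5])]
        if len(m): print(n,nm,len(m),np.percentile(m,[3,50,97],axis=0).round(1).tolist())
E
```

```text
t 16.38 lever 0.007 r 139.0 z 106.7 Ft -0.99 F [ 5.2 -1.6  4.7] w 0.19 yaw err 0.003
0 [-0.0, -0.09, -0.0] turn z -0.007
0.01 [-0.0, 0.05, 0.0] turn z 0.003
side jaw 102 [[-27.6, 47.0, 70.4], [0.3, 54.8, 75.0], [25.4, 64.2, 78.4]]
side cell 105 [[-30.0, 59.6, 97.1], [-2.5, 67.1, 101.8], [25.9, 86.5, 105.3]]
top jaw 19 [[19.1, 49.2, 71.3], [25.0, 53.6, 74.8], [27.5, 63.1, 78.0]]
top cell 85 [[-27.1, 63.6, 98.5], [19.4, 77.9, 101.5], [28.2, 86.8, 104.5]]
```

The pawl holds: jaw and cell stayed about 8 mm further on. Releasing and withdrawing.

>>> jog_arm(
  moves=[
    [2.2, [0, 0, 0], [0, 0, 0]],
    [3.5, [0, 0, 0], [0, 0, 0]],
    [4.5, [0, 0, 0], [0, 0, 0]],
    [4.5, [0, 0, 0], [0, 0, 0]],
    [4.5, [0, 0, -1], [0, 0, 0]],
    [4.5, [0, 0, -3], [0, 0, 0]],
    [4.5, [0, 0, -6], [0, 0, 0]],
    [4.5, [0, 0, -9], [0, 0, 0]],
    [4.5, [-8, 0, -12], [0, 0, 0]],
    [4.5, [-8, 0, -12], [0, 0, 0]],
    [4.5, [-8, 0, -12], [0, 0, 0]],
    [4.5, [-8, 0, -12], [0, 0, 0]],
  ],
)

```text
time_s: 17.48
position: [567.7, 62.3, 227.2]
tool_rot: [0.001, 0.052, 0.999, 0.001]
ft_force: [-1.8, -0.6, -0.1]
width: 0.492
finger_force: 0.0
```

```bash
python3 - <<'E'
from h import *
from cell import imaging
go(400,70,230)
for n in("side","top"):
    d=imaging.capture(n)
    cv2.imwrite(f"pics/f_{n}.png",d["color"][:,:,::-1])
    q=cloud(d).reshape(-1,3); q=np.c_[(q[:,:2]-CO)@CX,(q[:,:2]-CO)@CY,q[:,2]]
    for nm,b in(("post",(-115,-65,-110,40,95,142)),("jaw",(-28,28,12,70,70,79)),("cell",(-40,40,25,110,97,106)),("cap",(-40,40,25,110,119,130))):
        m=q[(q[:,0]>b[0])&(q[:,0]<b[1])&(q[:,1]>b[2])&(q[:,1]<b[3])&(q[:,2]>b[4])&(q[:,2]<b[5])]
        if len(m): print(n,nm,len(m),np.percentile(m,[3,50,97],axis=0).round(1).tolist(),cv2.minAreaRect(m[:,:2].astype(np.float32))[2])
c=lambda n,u,v:cv2.resize(cv2.imread(f"pics/f_{n}.png")[v:v+100,u:u+100],None,fx=4,fy=4,interpolation=cv2.INTER_CUBIC)
cv2.imwrite("pics/f.png",np.hstack([c("side",230,150),c("top",170,165)]))
E
```

```text
t 17.48 pos [567.7  62.3 227.2] yaw 84.02 F [-1.79 -0.55 -0.11] w 0.492 q [-0.1   0.14  1.6   0.    1.39 -1.57]
shift cm [16.758 -0.983 -0.307]
side post 116 [[-97.8, -79.6, 97.7], [-89.8, -75.3, 120.6], [-82.1, -64.5, 137.6]] 37.60326385498047
side jaw 108 [[-27.6, 46.8, 71.0], [0.3, 55.1, 75.1], [25.5, 66.5, 78.5]] 89.1121597290039
side cell 98 [[-30.0, 60.2, 97.6], [3.0, 67.8, 102.2], [25.6, 86.3, 105.4]] 3.519287109375
side cap 36 [[-13.6, 58.0, 119.8], [-2.6, 67.7, 124.7], [8.5, 78.0, 127.0]] 19.464487075805664
top jaw 89 [[-26.6, 48.9, 71.9], [-13.4, 56.0, 74.7], [27.1, 63.0, 78.2]] 89.83834838867188
top cell 60 [[-31.0, 62.5, 98.6], [-22.9, 71.6, 101.2], [-11.2, 83.2, 103.8]] 20.7032470703125
```

View pics/f.png

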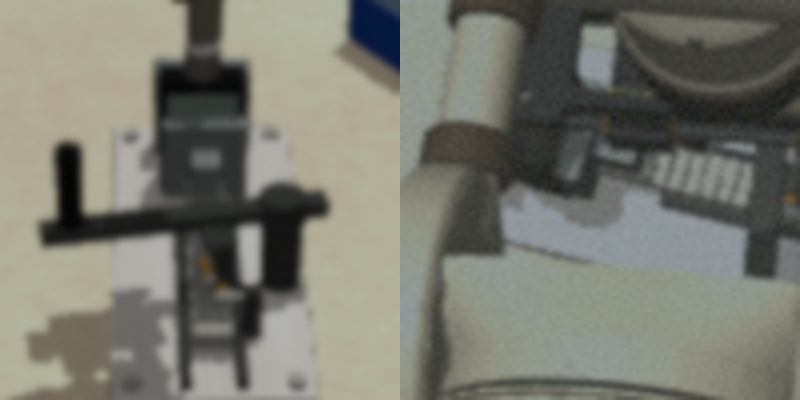

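The side crop shows the cell (203,110) upright between the jaws and the lever post (68,180) at the rest stop. The arm is hanging high above the clamp, so I move it clear before handing in.

>>> jog_arm(
  moves=[
    [4.5, [0, 0, -3], [0, 0, 0]],
    [4.5, [4, 0, -4], [0, 0, 0]],
    [4.5, [8, 0, -4], [0, 0, 0]],
    [4.5, [12, 0, -4], [0, 0, 0]],
    [4.5, [16, 0, -4], [0, 0, 0]],
    [4.5, [18, 0, -4], [0, 0, 0]],
    [4.5, [18, 0, -4], [0, 0, 0]],
    [4.5, [18, 0, -4], [0, 0, 0]],
    [4.5, [18, 0, -4], [0, 0, 0]],
    [4.5, [18, 0, -4], [0, 0, 0]],
  ],
)

```text
time_s: 18.42
position: [387.6, 81.2, 266.0]
tool_rot: [0.0, 0.052, 0.999, 0.001]
ft_force: [0.5, 0.1, 0.7]
width: 0.495
finger_force: 0.0
```

```bash
python3 - <<'E'
from h import *
from cell import imaging,workorder
for n in("side","top"):
    d=imaging.capture(n)
    q=cloud(d).reshape(-1,3); q=np.c_[(q[:,:2]-CO)@CX,(q[:,:2]-CO)@CY,q[:,2]]
    for nm,b in(("posttop",(-115,-65,-110,40,130,142)),("cell",(-40,40,45,110,97,106))):
        m=q[(q[:,0]>b[0])&(q[:,0]<b[1])&(q[:,1]>b[2])&(q[:,1]<b[3])&(q[:,2]>b[4])&(q[:,2]<b[5])]
        if len(m): print(n,nm,len(m),np.percentile(m,[3,50,97],axis=0).round(1).tolist(),cv2.minAreaRect(m[:,:2].astype(np.float32)))
E
```

```text
side posttop 37 [[-97.0, -81.9, 130.1], [-89.5, -73.8, 135.6], [-81.9, -62.8, 139.1]] ((-90.24894714355469, -72.11447143554688), (15.699495315551758, 18.358461380004883), 25.52743911743164)
side cell 99 [[-30.0, 61.0, 97.3], [3.0, 68.0, 101.6], [25.8, 85.4, 104.7]] ((-1.1542778015136719, 74.88850402832031), (58.39772033691406, 29.442975997924805), 0.785318911075592)
top posttop 56 [[-97.4, -77.4, 133.1], [-90.2, -70.1, 135.5], [-82.5, -63.1, 137.5]] ((-89.91088104248047, -70.00862121582031), (14.865299224853516, 14.621309280395508), 15.803942680358887)
top cell 185 [[-30.5, 63.0, 98.0], [-13.2, 72.6, 101.8], [26.7, 86.2, 104.7]] ((-1.6272392272949219, 74.76140594482422), (60.583499908447266, 24.205644607543945), 0.6237459182739258)
```

```bash
python3 -c "
from cell import workorder
print(workorder.sign_off())"
```

```text
the job is handed in; nothing more can be done
None
```

The job is handed in at about 18.5 s (no verdict was returned): the cell stands square in the clamp, gripped at an estimated 28 N after three strokes (the last felt 17 N at the handle), with the lever released at its rest stop and the arm clear.

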